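# Turn a specimen tube cap-up in the rod chute and weigh it

### The job

A flanged specimen tube is lying on the bench: lay it over the two sloping rods of the chute and let go, so that it swings cap-up between the rods and slides down to the stop. Then lift it out and stand it upright, cap up, well inside the round pan of the balance, setting it down rather than dropping it. Leave the slim tube without a flange and everything else on the bench alone.

Things in the scene. Friction and masses are not known exactly. Their poses are not given: they have to be found in the camera images.
- tube_mid (a point): Specimen tube, rigid, 88 mm long, 60 g: white round body 22 mm thick for 62 mm from the foot, hexagonal flange 6 mm thick, 40 mm across flats (46 over corners), grey round cap 30 mm thick, 20 mm long. Point on its axis 44 mm from the foot; z runs from foot to cap. At the start it lies on the bench on flange and foot edge, axis rising 8 degrees to the cap, this point 17 mm up; it does not roll.
- tube_foot (a point): Centre of the flat foot of the specimen tube (the end away from the cap); same axes as tube_mid.
- chute: Fixed chute, open above: two parallel slippery steel rods 10 mm thick, 27 mm clear between them, on slim corner posts (76 mm over all); base plate 300 x 120 x 10 mm. Origin on the bench under chute_wait; x level, uphill along the rods, y across, z up. Rods are level to 30 mm uphill, then climb at 22 degrees to their end 215 mm uphill, tops there 168 mm above the bench.
- chute_ramp (a point): Middle of the slope, half-way between the rods, level with their tops; axes as the chute's; 130 mm uphill of chute_wait, straight rods 85 mm to either side. A tube released lying along the slope here, cap uphill or downhill, roughly centred, its axis up to 25 mm over the rod tops, drops foot first between the rods, hangs by its flange and slides to the stop within 1 s.
- chute_wait (a point): Half-way between the rods at the level low end, level with their tops (95 mm above the bench); axes as the chute's. A fed tube comes to rest about here (within 15 mm along the rods) at the stop plate, hanging upright by its flange, foot 62 mm below the rod tops. The plate's face is 26 mm downhill of this point and stands 15 mm over the rods.
- pan (a point): Centre of the top of the balance's round steel pan, 120 mm in diameter, flat, no rim, 70 mm above the bench; z up. The balance is a fixed white box 190 x 170 mm with its keypad towards the robot; the pan is higher than all the rest and does not move.
- slim_tube_mid (a point): Half-way point of a bystander: a slimmer tube 82 mm long, body 18 mm in diameter, six-sided cap only 23 mm across and no flange, lying on the bench. Leave it.
- slide_box: Bystander: flat grey box 85 x 65 x 30 mm on the bench; origin at the centre of its underside.
- dishes: Bystander: closed glass dish, 90 mm in diameter, 28 mm high; origin at the centre of its underside.
- beaker: Bystander: glass beaker, 70 mm in diameter, 90 mm high; origin at the centre of its underside.
- reagent: Bystander: amber bottle, 60 mm in diameter, 130 mm high; origin at the centre of its underside.
- jar: Bystander: white jar, 56 mm in diameter, 70 mm high; origin at the centre of its underside.

How it is judged (in metres and radians):
On the way, in this order (a step that is already met when the one before it is completed fails the run):
1. the specimen tube has been let go on the sloping rods (x of tube_mid in the frame of chute_ramp between -0.09 and 0.07 m and y of tube_mid in the frame of chute_ramp between -0.02 and 0.02 m and z of tube_mid in the frame of chute_ramp between -0.09 and 0.06 m and contact force between the fingers and tube below 0.05 N).
2. the tube has come to the low end and hangs cap-up between the rods, not touched (x of tube_foot in the frame of chute_wait between -0.03 and 0.03 m and y of tube_foot in the frame of chute_wait between -0.01 and 0.01 m and z of tube_foot in the frame of chute_wait between -0.068 and -0.055 m and angle between tube_foot's own z axis and vertical below 0.12 rad and contact force between the fingers and tube below 0.05 N), for 0.2 s.
3. the tube is brought down to the pan in the gripper, cap up, before it is let go (foot within 10 mm of the pan) (z of tube_foot in the frame of pan between -0.005 and 0.01 m and horizontal distance between tube_foot and pan below 0.045 m and angle between tube_foot's own z axis and vertical below 0.25 rad and contact force between the fingers and tube above 0.5 N).
At the end, for the whole second after the job is handed in: The specimen tube stands upright (within 0.08 rad), cap up, at rest and released on the balance's pan, its foot within 45 mm of the pan's centre, so that all of it is on the pan (horizontal distance between tube_foot and pan below 0.045 m and z of tube_foot in the frame of pan between -0.004 and 0.004 m and angle between tube_foot's own z axis and vertical below 0.08 rad and linear speed of tube below 0.02 m/s and contact force between the fingers and tube below 0.05 N); the robot touches nothing.
It fails at once if a bystander is moved by more than 30 mm (distance of any of slim_tube_mid, slide_box, dishes, beaker, reagent, jar from where it was at the start of the episode above 0.03 m).
It also fails if it takes over 48 s, if anything falls off the work surface, if the arm or the gripper's body presses on something with over 40 N, if the wrist force passes 120 N, or if a joint passes its speed limit or range.

### The arm

A 6-joint arm with a two-finger parallel gripper is mounted at the origin on the work surface. World frame = base frame: x ahead of the robot, y to its left, z up, the work surface at z = 0. Lengths are in mm, angles in rad, forces in N, time in s.
With the tool pointing down it reaches from about 350 to 775 mm from the base axis. Payload 7.3 kg.
Tool frame: the origin (TCP) lies midway between the tips of the shut fingers; the grasp point (between the pads) lies 19 mm behind it (bot.hold_point_z is the distance from the TCP to the grasp point, in mm); z points along the fingers, y is the direction in which the jaws open and shut (so a half turn about z gives the same grasp; the last joint's range is limited). The gripper opens to 92 mm and grips with 3 to 60 N. Pads are 19 mm wide; open, the fingers measure 130 mm over their backs; the gripper's body (75 mm by 190 mm) begins 47 mm behind the grasp point.
Start: joints at [1.049, 0.342, 1.524, -0, 1.275, -0.146], TCP at [192.671, 488.388, 226.741] pointing down, gripper open.
Joint ranges: [-2.53, 2.53], [-0.77, 2.02], [0.04, 2.7], [-1, 4.14], [0.28, 2.66], [-3.11, 3.11]. Speed limits (rad/s): [2.57, 2.57, 3.14, 3.14, 3.14, 3.14].

### API

Orientations are given as [roll, pitch, yaw] about the fixed x, y, z axes, in that order (R = Rz(yaw) Ry(pitch) Rx(roll)).
In Python, from plant import bot gives the robot as it stands.
- The arm moves only by the tool servo_tool, never from a script. Its argument "series" is a list of rows, each a list of 5 numbers: the opening, from 0 (shut) to 1 (fully open), then the shift along the tool's x, y, z each as a share of 50 mm, from -1 to 1, then the turn about the tool's z as a share of 90 degrees, from -1 to 1. In form: [[gripper, tx, ty, tz, spin], ...]. A call has 1 to 20 rows; each row shifts and turns the commanded pose from where the row before left it, along the tool's axes as they then stand; what a row does not reach is not made up. A row lasts 1/8 s, in which the tool goes at most 62.5 mm and 10.7 degrees, less where a joint would pass 70% of its speed; a pose out of reach is approached as far as the arm can. A call with a number of a shift or a turn outside -1 to 1 is refused whole. A call with a gripper value outside its range is refused whole. The fingers move at their own pace and stop on an object; the grip force is fixed at half the most. Time passes only in rows, so rows that do not move let the fingers close. It gives the time, the measured TCP pose, the force and the opening at its end, in the units of the state.
- bot.get_obs(): the state, without advancing time (a new reading comes with each control period).
- bot.capture(name): name is "side" or "top"; returns the picture (420x560x3 uint8, red, green, blue); there is no depth.
- bot.camera_model(name): a dict with "mtx" (3x3 intrinsics, pixels), "distortion" ([k1, k2, p1, p2, k3] as OpenCV has them; the pictures are not rectified), "world_from_camera" (4x4, takes a point from camera to world coordinates). Camera axes: x right, y up, looking along -z (the intrinsics and any distortion apply to the point x, -y, -z); pixel columns grow to the right and rows downward; lengths in mm; the calibration is good to about 2 mm. A picture is of the moment at which its call begins. camera_model takes no time and is no camera call.
- bot.close_job(): hands the job in, once; it reports no verdict.
Trained networks look in the newest picture that a camera, given by its name, has taken for a name from the list of things; names that differ only in an ending like _2 or _b are one class to them, and where a whole thing is asked for, a point or a joint stands for the part that bears it (a point fixed in the world has none). Each returns a list of dicts, best first, with "p" (0 to 1); they miss things now and then, are a little off and sometimes report something else, mostly with a low value. They report only what shows in the picture. A call takes as long as a camera call.
- bot.outline_of(camera, label): "mask" (420x560 bool, what is visible of it).
- bot.pinpoint(camera, label): "point" ([x, y, z] in mm, in the coordinates of the camera as it stood for that picture, good to about 4 mm: a listed point, or the origin of a listed thing).
The state is a dict: "time": time; "joint_positions": joint angles; "dq": joint speeds; "tau": joint torques, N m; "tool_pos": TCP position; "tcp_rot": TCP orientation; "contact_force": force on the tool from outside, world axes, zero at the start; "moment": the same for the moment, N m; "grip_width": finger opening in mm.
Only numpy, scipy, OpenCV 4.12 (cv2) and the standard library are available. Lean on these libraries where they do the work, as an engineer would, in place of code of your own. Each camera call takes 0.05 s, during which the arm holds its last target.

## Working session

There is one attempt and no reset: what is moved stays moved. The work goes in short steps, Python scripts to look and compute and a tool call to move; the robot and the scene stay as the last step left them, time stands still between calls to the robot, and variables do not carry over. Pictures are saved under pics/ and viewed, and the job is handed in when it is done.

Besides the shell and the picture viewer there is one more tool, called after "Emit:" as name([rows], argument=value, ...), one row to a line, values as JSON. servo_tool: Moves the arm, as the interface text tells. Shift numbers are shares of 50 mm and turn numbers shares of 90 degrees, none past 1 either way. Its arguments: {"type":"object","properties":{"series":{"type":"array"}},"required":["series"]}

```bash
ls; mkdir -p pics
cat > h.py <<'E'
import numpy as np,cv2
from plant import bot
def save(cam,name):
    im=bot.capture(cam); cv2.imwrite('pics/'+name,im[:,:,::-1]); return im
def w(cam,p):
    M=np.array(bot.camera_model(cam)['world_from_camera']); return (M@np.r_[p,1])[:3]
def proj(cam,P):
    m=bot.camera_model(cam);M=np.linalg.inv(np.array(m['world_from_camera']))
    P=np.atleast_2d(P).astype(float);c=P@M[:3,:3].T+M[:3,3];c=c*[1,-1,-1]
    return cv2.projectPoints(c,np.zeros(3),np.zeros(3),np.array(m['mtx'],float),np.array(m['distortion'],float))[0][:,0]
def ray(cam,uv,z):
    m=bot.camera_model(cam);M=np.array(m['world_from_camera'])
    n=cv2.undistortPoints(np.array([[uv]],float),np.array(m['mtx'],float),np.array(m['distortion'],float))[0,0]
    d=M[:3,:3]@np.array([n[0],-n[1],-1]);o=M[:3,3]
    return o+d*(z-o[2])/d[2]
E
python3 - <<'E'
from h import *
print(bot.get_obs())
for c in('top','side'):
    save(c,c+'0.png')
    print(c,np.array(bot.camera_model(c)['world_from_camera']).round(2).tolist())
    for l in['tube_mid','tube_foot','chute','chute_ramp','chute_wait','pan','slim_tube_mid']:
        print(l,[(r['p'],w(c,r['point']).round(1)) for r in bot.pinpoint(c,l)][:3])
E
```

```text
pics
{'time': 0.0, 'joint_positions': array([ 1.04898523e+00,  3.42733001e-01,  1.52495962e+00,  7.46185010e-06,
        1.27538412e+00, -1.45984187e-01]), 'dq': array([ 0.00271381, -0.0023001 ,  0.001082  , -0.00026457, -0.00080592,
       -0.00122541]), 'tau': array([-1.78121936e-03, -4.31237698e+01, -2.44224626e+01,  7.15595065e-02,
        5.59166784e-02, -1.71222337e-04]), 'tool_pos': array([192.47710544, 488.0401466 , 226.05964891]), 'tcp_rot': array([-3.14012538e+00, -2.22944812e-04,  2.76576341e+00]), 'contact_force': array([ 0.09306725,  0.2638471 , -0.10294165]), 'moment': array([ 0.02412004, -0.08396998, -0.01140397]), 'grip_width': 91.63527062623956}
top [[-0.01, 0.99, -0.16, 388.58], [-1.0, -0.0, 0.02, 44.79], [0.02, 0.16, 0.99, 1368.25], [0.0, 0.0, 0.0, 1.0]]
tube_mid [(0.92, array([463.2, 117.1,  17.1]))]
tube_foot [(0.81, array([423.1, 131.3,  13.7])), (0.63, array([642.5, 392. ,  -1. ]))]
chute [(0.65, array([623.6, -49. ,   2.1]))]
chute_ramp [(0.85, array([633.3,  79.9, 134.4])), (0.62, array([ 7.36e+02, -2.54e+02,  6.00e-01]))]
chute_wait [(0.77, array([623.1, -49.3,  96.1]))]
pan [(0.96, array([ 519.6, -269.8,   70.3]))]
slim_tube_mid [(0.53, array([436.1, 264.2,  14.9]))]
side [[-0.98, 0.13, -0.17, 428.94], [-0.21, -0.6, 0.77, 746.19], [-0.01, 0.79, 0.61, 670.55], [0.0, 0.0, 0.0, 1.0]]
tube_mid [(0.68, array([462.9, 118. ,  22.4]))]
tube_foot [(0.75, array([424.2, 127. ,  10.9])), (0.19, array([793.6, -63.2,  -0. ]))]
chute [(0.62, array([622.1, -51.3,  -2.6]))]
chute_ramp [(0.63, array([629.6,  78.6, 135.9])), (0.57, array([791. , -62.9,   2. ])), (0.45, array([441.2, 268.1,   9. ]))]
chute_wait [(0.88, array([620.3, -48.1,  98.2]))]
pan [(0.65, array([ 513.8, -268.6,   73.4]))]
slim_tube_mid [(0.93, array([442.6, 270.6,   9.2]))]
```

View pics/top0.png

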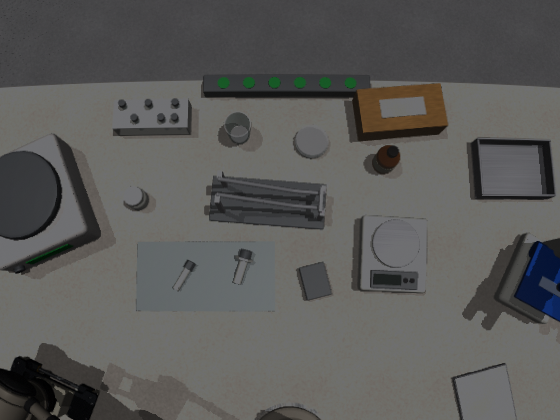

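View pics/side0.png

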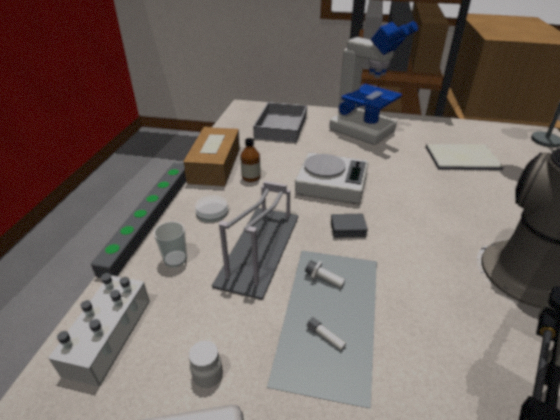

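The top view shows the flanged tube at about (243,265), foot towards (238,283), and the slim tube at (184,275). The chute is at (268,203) with its high end to the left (+y), and the pan is at (397,243). I'll refine the axes next.

Run:
```python
from h import *
im=save('top','t1.png')
for l in['tube_mid']:
    for r in bot.outline_of('top',l)[:2]:
        m=r['mask'];ys,xs=np.nonzero(m)
        P=np.array([ray('top',(x,y),17) for x,y in zip(xs,ys)])
        c=P.mean(0);u,s,v=np.linalg.svd((P-c)[:,:2],full_matrices=False);d=v[0]*np.sign(v[0][0])
        t=(P-c)[:,:2]@d
        print(l,r['p'],m.sum(),c.round(1),np.degrees(np.arctan2(d[1],d[0])),t.min(),t.max(),
          'midpt',(c[:2]+d*(t.min()+t.max())/2).round(1))
for c in('top','side'):
  for k in range(2):
    bot.capture(c)
    for l in['tube_mid','tube_foot','chute_ramp','chute_wait','pan']:
        r=bot.pinpoint(c,l)
        if r: print(c,l,r[0]['p'],w(c,r[0]['point']).round(1))
g=cv2.resize(im[165:295,200:340],None,fx=5,fy=5,interpolation=cv2.INTER_CUBIC)
g=np.clip(g.astype(float)*1.8,0,255).astype(np.uint8)
def dot(P,col):
    for u in proj('top',P): cv2.circle(g,tuple(((u-[200,165]+.5)*5-.5).round().astype(int).tolist()),3,col,-1)
wt=np.array([622,-49,95.]);d=np.array([.075,.997,0]);n=np.array([.997,-.075,0])
for s in(-18.5,18.5):
    dot([wt+n*s+d*0,wt+n*s+d*30,wt+n*s+d*215+[0,0,73]],(255,0,0))
dot([[463,117.5,17],[423.5,129.5,11]],(0,255,0))
cv2.imwrite('pics/z1.png',g[:,:,::-1])
```

```text
tube_mid 0.67 340 [466.3 116.7  17. ] -16.767582771965365 -46.83855159340324 41.04305335692649 midpt [463.5 117.6]Traceback (most recent call last):
  File "<stdin>", line 6, in <module>
  File "h.py", line 12, in ray
    m=bot.camera_model(cam);M=np.array(m['world_from_camera'])
ValueError: time passes only in moves, steps and waits
```

```bash
sed -i 's/bot\.camera_model(\(cam\))/CM(\1)/' h.py; sed -i '2a C={}\ndef CM(c):\n    if c not in C: C[c]=bot.camera_model(c)\n    return C[c]' h.py
python3 - <<'E'
from h import *
im=save('top','t2.png')
for c in('top','side'):
    if c=='side': bot.capture(c)
    for l in['tube_mid','tube_foot','chute_ramp','chute_wait','pan']:
        r=bot.pinpoint(c,l)
        if r: print(c,l,r[0]['p'],w(c,r[0]['point']).round(1))
g=cv2.resize(im[165:295,200:340],None,fx=5,fy=5,interpolation=cv2.INTER_CUBIC)
g=np.clip(g.astype(float)*1.8,0,255).astype(np.uint8)
def dot(P,col):
    for u in proj('top',P): cv2.circle(g,tuple(((u-[200,165]+.5)*5-.5).round().astype(int).tolist()),3,col,-1)
wt=np.array([622,-49,95.]);d=np.array([.075,.997,0]);n=np.array([.997,-.075,0])
for s in(-18.5,18.5):
    dot([wt+n*s+d*0,wt+n*s+d*30,wt+n*s+d*215+[0,0,73]],(255,0,0))
dot([[463,117.5,17],[423.5,129.5,11]],(0,255,0))
cv2.imwrite('pics/z1.png',g[:,:,::-1])
E
```

```text
top tube_mid 0.69 [461.4 115.9  16.3]
top tube_foot 0.63 [425.  129.5  13.9]
top chute_ramp 0.81 [637.7  78.6 134.6]
top chute_wait 0.75 [622.6 -48.5  93.3]
top pan 0.95 [ 516.2 -271.1   71.1]
side tube_mid 0.94 [464.2 119.5  19.6]
side tube_foot 0.96 [422.2 125.6  12.9]
side chute_ramp 0.63 [631.8  77.5 132.2]
side chute_wait 0.88 [621.9 -46.1  99. ]
side pan 0.85 [ 516.2 -267.2   73.3]
```

View pics/z1.png

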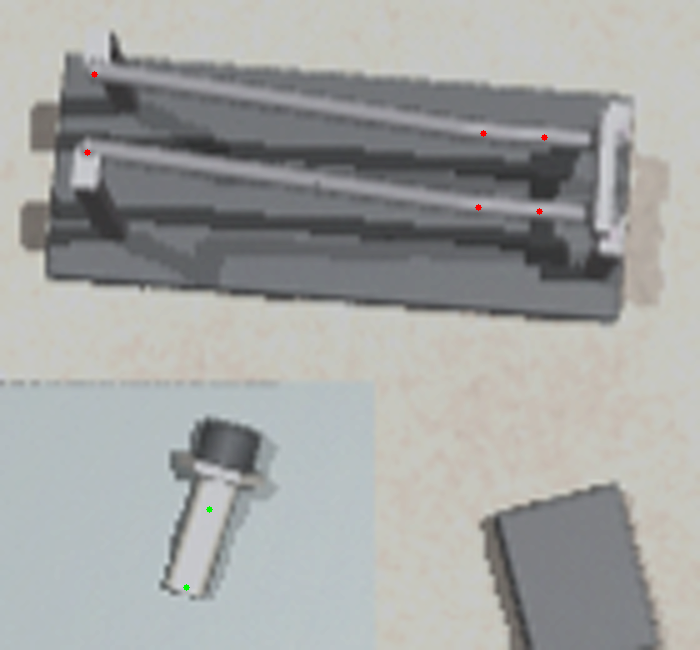

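Run:
```python
from h import *
im=cv2.imread('pics/t2.png').astype(np.float32).sum(2)
wt=np.array([622,-49,95.])
d=np.array([.08,.9968,0]);n=np.array([.9968,-.08,0])
from scipy.optimize import least_squares
for s in(-18.5,18.5):
    out=[]
    for a in range(40,205,15):
        P=wt+d*a+[0,0,(a-30)*np.tan(np.radians(22))]  # rod top
        offs=np.arange(-12,12.1,.5)
        pts=proj('top',np.array([P+n*(s+o)+[0,0,-2] for o in offs])).astype(np.float32)
        v=cv2.remap(im,pts[:,0].copy()[None],pts[:,1].copy()[None],cv2.INTER_LINEAR)[0]
        v=np.clip(v-(v.min()+.5*(v.max()-v.min())),0,None)
        out.append((a,round(float((v*offs).sum()/v.sum()),1)))
    print(s,out)
for uv in[(227,440),(232,432)]:
    p=(np.array(uv)+.5)/5-.5+[200,165]
    print(ray('top',p,25))
```

```text
-18.5 [(40, 1.6), (55, 1.5), (70, 1.5), (85, 0.5), (100, 0.5), (115, 0.1), (130, 0.3), (145, 0.6), (160, -0.4), (175, -0.3), (190, 1.0)]
18.5 [(40, 1.5), (55, 1.5), (70, 1.6), (85, 1.8), (100, 1.8), (115, 1.7), (130, 1.8), (145, 1.7), (160, 2.3), (175, 4.5), (190, 4.8)]
[497.85412435 108.12866407  25.        ]
[501.92842329 105.59078546  25.        ]
```

Emit:
servo_tool([
  [1,-0.65,-0.41,0,0],
  [1,-0.65,-0.41,0,0],
  [1,-0.65,-0.41,0,0],
  [1,-0.65,-0.41,0,0],
  [1,-0.65,-0.41,0,0],
  [1,-0.65,-0.41,0,0],
  [1,-0.65,-0.41,0,0],
  [1,-0.65,-0.41,0,0],
  [1,-0.65,-0.41,0,0],
  [1,-0.65,-0.41,0,0],
  [1,-0.65,-0.41,0,0],
  [1,-0.65,-0.41,0,0],
])

```text
time: 3.0
tool_pos: [465.9, 115.3, 226.9]
tcp_rot: [3.141, 0.0, 2.766]
contact_force: [0.8, 0.2, -0.1]
grip_width: 91.9
```

Emit:
servo_tool([
  [1,0,0,0.13,0.115],
  [1,0,0,0.13,0.115],
  [1,0,0,0.13,0.115],
  [1,0,0,0.13,0.115],
  [1,0,0,0.13,0.115],
  [1,0,0,0.13,0.115],
  [1,0,0,0.13,0.115],
  [1,0,0,0.13,0.115],
  [1,0,0,0.13,0.115],
  [1,0,0,0.13,0.115],
  [1,0,0,0.13,0.115],
  [1,0,0,0.13,0.115],
  [1,0,0,0.13,0.115],
  [1,0,0,0.13,0.115],
  [1,0,0,0.13,0.115],
  [1,0,0,0.13,0.115],
  [1,0,0,0.13,0.108],
])

```text
time: 5.12
tool_pos: [465.3, 116.4, 116.1]
tcp_rot: [-3.141, -0.0, -0.3]
contact_force: [-0.2, -0.3, -0.8]
grip_width: 92.0
```

```bash
cat >> h.py <<'E'
def go(T,yaw):
    o=bot.get_obs();p=o['tool_pos'];psi=o['tcp_rot'][2]
    d=np.array(T)-p;c,s=np.cos(psi),np.sin(psi)
    dy=(np.radians(yaw)-psi+np.pi)%(2*np.pi)-np.pi
    print('t',round(o['time'],2),'at',p.round(1),o['tcp_rot'].round(3),'yaw',np.degrees(psi).round(1),'grip',round(o['grip_width'],1),'F',o['contact_force'].round(1),'q',o['joint_positions'].round(2))
    print('total shares now x,y,z,spin',np.round([(c*d[0]+s*d[1])/50,(s*d[0]-c*d[1])/50,-d[2]/50,-np.degrees(dy)/90],3))
    c,s=np.cos(psi+dy),np.sin(psi+dy)
    print('after the turn x,y',np.round([(c*d[0]+s*d[1])/50,(s*d[0]-c*d[1])/50],3))
E
python3 - <<'E'
from h import *
go([467,116,8],-16.8)
E
```

```text
t 5.12 at [465.3 116.4 116.1] [-3.141 -0.    -0.3  ] yaw -17.2 grip 92.0 F [-0.2 -0.3 -0.8] q [0.09 0.39 1.8  0.   0.95 1.96]
total shares now x,y,z,spin [ 3.500e-02 -2.000e-03  2.162e+00 -4.000e-03]
after the turn x,y [ 0.035 -0.002]
```

Emit:
servo_tool([
  [1,0.035,0,0.5,0],
  [1,0,0,0.5,0],
  [1,0,0,0.5,0],
  [1,0,0,0.4,0],
  [1,0,0,0.26,0],
  [1,0,0,0,0],
  [0,0,0,0,0],
  [0,0,0,0,0],
  [0,0,0,0,0],
  [0,0,0,0,0],
  [0,0,0,0,0],
])

```text
time: 6.5
tool_pos: [466.9, 115.9, 8.3]
tcp_rot: [-3.141, -0.0, -0.294]
contact_force: [0.1, 0.8, 0.2]
grip_width: 46.6
```

Run:
```python
from h import *
go([467,116,8],-16.8)
```

```text
t 6.5 at [466.9 115.9   8.3] [-3.141 -0.    -0.294] yaw -16.9 grip 46.6 F [0.1 0.8 0.2] q [0.08 0.57 1.89 0.   0.68 1.95]
total shares now x,y,z,spin [ 0.002 -0.002  0.006 -0.001]
after the turn x,y [ 0.002 -0.002]
```

Emit:
servo_tool([
  [0,0,0,0,0],
  [0,0,0,0,0],
  [0,0,0,0,0],
  [0,0,0,0,0],
])

```text
time: 7.0
tool_pos: [466.9, 115.9, 8.2]
tcp_rot: [-3.142, -0.0, -0.294]
contact_force: [0.5, 0.2, 1.7]
grip_width: 21.1
```

Emit:
servo_tool([
  [0,0,0,0,0],
  [0,0,0,0,0],
])

```text
time: 7.25
tool_pos: [466.9, 115.9, 8.2]
tcp_rot: [-3.141, -0.0, -0.294]
contact_force: [-0.1, 0.8, 0.3]
grip_width: 21.2
```

Emit:
servo_tool([
  [0,0,0,-0.3,0],
  [0,0,0,-0.6,0],
  [0,0,0,-0.6,0],
  [0,0,0,-0.6,-0.1],
  [0,0,0,-0.6,-0.115],
  [0,0,0,-0.6,-0.115],
  [0,0,0,-0.6,-0.115],
  [0,0,0,-0.4,-0.115],
  [0,0,0,0,-0.115],
  [0,0,0,0,-0.115],
  [0,0,0,0,-0.115],
  [0,0,0,0,-0.115],
  [0,0,0,0,-0.115],
  [0,0,0,0,-0.115],
  [0,0,0,0,0],
])

```text
time: 9.12
tool_pos: [466.6, 115.9, 224.0]
tcp_rot: [3.141, -0.0, 1.668]
contact_force: [-0.4, -0.2, -1.0]
grip_width: 21.1
```

Run:
```python
from h import *
go([633.3,83,149.5],85.4)
for c in('top','side'):
    im=save(c,c+'3.png')
    for l in['tube_mid','tube_foot']:
        r=bot.pinpoint(c,l)
        if r: print(c,l,r[0]['p'],w(c,r[0]['point']).round(1))
```

```text
t 9.12 at [466.6 115.9 224. ] [ 3.141 -0.     1.668] yaw 95.6 grip 21.1 F [-0.4 -0.2 -1. ] q [ 0.08  0.26  1.65  0.    1.23 -0.01]
total shares now x,y,z,spin [-0.978  3.254  1.49   0.113]
after the turn x,y [-0.389  3.376]
top tube_mid 0.49 [817.  124.9   0. ]
side tube_mid 0.71 [465.7 112.1 234.1]
side tube_foot 0.64 [471.1  65.5 227.5]
```

View pics/side3.png

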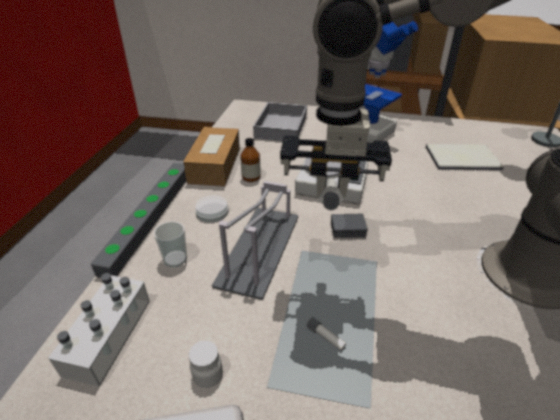

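Emit:
servo_tool([
  [0,0,0,0,0.113],
  [0,-0.048,0.42,0,0],
  [0,-0.048,0.42,0,0],
  [0,-0.048,0.42,0,0],
  [0,-0.048,0.42,0,0],
  [0,-0.048,0.42,0,0],
  [0,-0.048,0.42,0,0],
  [0,-0.048,0.42,0,0],
  [0,-0.05,0.43,0,0],
  [0,0,0,0.4,0],
  [0,0,0,0.4,0],
  [0,0,0,0,0],
])

```text
time: 10.92
tool_pos: [632.3, 83.3, 181.4]
tcp_rot: [-3.137, 0.0, 1.491]
contact_force: [-0.6, 0.6, -0.6]
grip_width: 21.5
```

Run:
```python
from h import *
go([633.3,83,149.5],85.4)
for c in('top','side'):
    im=save(c,c+'4.png')
    for l in['tube_mid','tube_foot']:
        r=bot.pinpoint(c,l)
        if r: print(c,l,r[0]['p'],w(c,r[0]['point']).round(1))
a=cv2.imread('pics/side4.png');cv2.imwrite('pics/s4z.png',cv2.resize(a[100:300,180:400],None,fx=3,fy=3))
```

```text
t 10.93 at [632.3  83.3 181.4] [-3.137  0.     1.491] yaw 85.4 grip 21.5 F [-0.6  0.6 -0.6] q [0.01 0.59 1.25 0.   1.31 0.09]
total shares now x,y,z,spin [-0.005  0.021  0.637  0.   ]
after the turn x,y [-0.005  0.021]
top tube_foot 0.57 [798.8 -66.5  -1.6]
side tube_mid 0.77 [630.9  77.2 195.8]
side tube_foot 0.54 [631.2  30.6 187.8]
```

View pics/s4z.png

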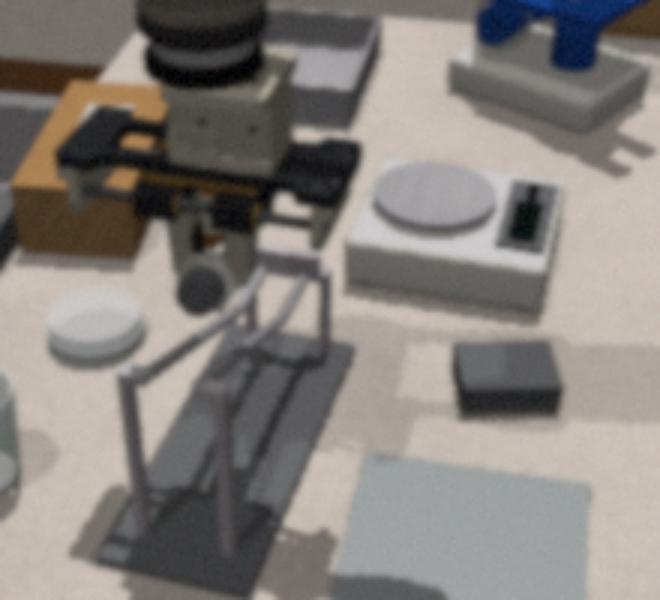

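Emit:
servo_tool([
  [0,0,0.01,0.2,0],
  [0,0,0,0.2,0],
  [0,0,0,0.15,0],
  [0,0,0,0.08,0],
  [0,0,0,0,0],
])

```text
time: 11.85
tool_pos: [633.7, 83.4, 151.3]
tcp_rot: [-3.141, -0.0, 1.492]
contact_force: [-0.0, -0.1, -1.0]
grip_width: 21.3
```

Run:
```python
from h import *
go([633.0,83,149.5],85.4)
im=save('side','side5.png')
a=cv2.imread('pics/side5.png');cv2.imwrite('pics/s5z.png',cv2.resize(a[140:280,200:320],None,fx=4,fy=4,interpolation=cv2.INTER_CUBIC))
```

```text
t 11.85 at [633.7  83.4 151.3] [-3.141 -0.     1.492] yaw 85.5 grip 21.3 F [-0.  -0.1 -1. ] q [0.01 0.61 1.29 0.   1.24 0.09]
total shares now x,y,z,spin [-0.008 -0.013  0.036  0.001]
after the turn x,y [-0.008 -0.013]
```

View pics/s5z.png

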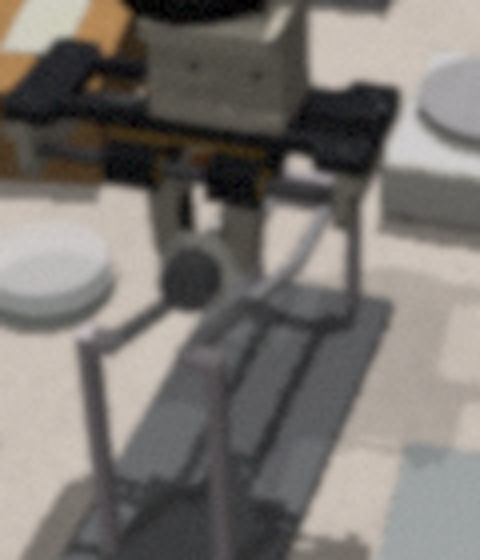

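Run:
```python
from h import *
a=cv2.imread('pics/side5.png');g=cv2.resize(a[140:280,200:320],None,fx=5,fy=5,interpolation=cv2.INTER_CUBIC)
def dot(P,col):
    for u in proj('side',P): cv2.circle(g,tuple(((u-[200,140]+.5)*5-.5).round().astype(int).tolist()),3,col,-1)
wt=np.array([623,-48.5,95.]);d=np.array([.08,.9968,0]);n=np.array([.9968,-.08,0])
for s in(-18.5,18.5):
    dot([wt+n*s+d*x+[0,0,max(0,x-30)*.404] for x in(-20,30,60,90,110,130,150,170,190,213)],(0,0,255))
t=np.array([633.7,83.4,151.3])
dot([t+d*39.6+[0,0,15.3]],(0,255,0))
cv2.imwrite('pics/s5y.png',g)
```

```text
(no output)
```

View pics/s5y.png

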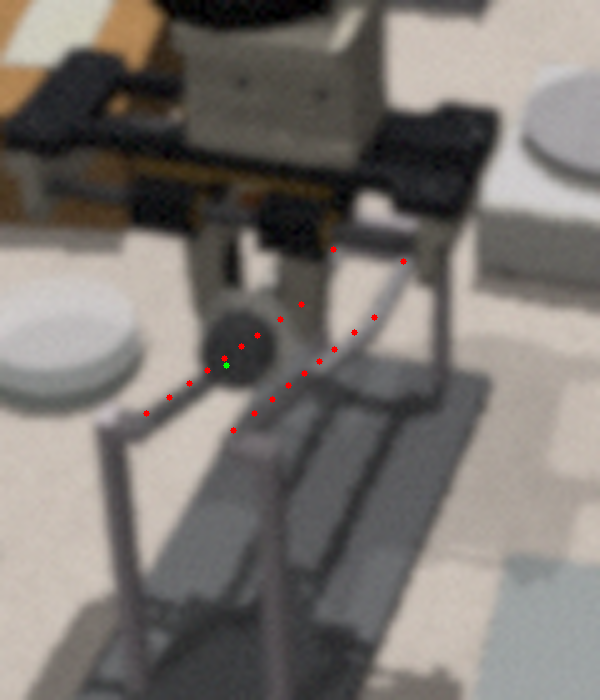

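Run:
```python
from h import *
d=np.array([.08,.9968,0]);n=np.array([.9968,-.08,0])
t=np.array([633.7,83.4,151.3])
def pl(uvz,along):
    uv=(np.array(uvz)+.5)/5-.5+[200,140]
    a=ray('side',uv,0);b=ray('side',uv,300);q=t+d*along
    k=((q-a)@d)/((b-a)@d);p=a+k*(b-a);return p.round(1),'lat vs tcp',((p-t)@n).round(1),'lat vs chute',((p-[623,-48.5,0])@n).round(1)
for al in(30,35,40): print(al,pl((239,348),al))
print(pl((243,240),9.5),pl((278,240),9.5),pl((190,240),9.5),pl((327,240),9.5))
r=bot.outline_of('side','tube_mid')
for k in r[:2]:
    ys,xs=np.nonzero(k['mask']);print(k['p'],xs.min(),xs.max(),ys.min(),ys.max(),xs.mean(),ys.mean())
for l in('tube_mid','tube_foot'):
    for k in bot.pinpoint('side',l)[:2]:print(l,k['p'],w('side',k['point']).round(1))
print(proj('side',[t,t+[0,0,40]]))
```

```text
30 (array([633.9, 113.5, 168.9]), 'lat vs tcp', np.float64(-2.2), 'lat vs chute', np.float64(-2.1))
35 (array([632.2, 118.6, 172.9]), 'lat vs tcp', np.float64(-4.3), 'lat vs chute', np.float64(-4.2))
40 (array([630.6, 123.8, 177. ]), 'lat vs tcp', np.float64(-6.4), 'lat vs chute', np.float64(-6.2))
(array([635.9,  92.8, 208.8]), 'lat vs tcp', np.float64(1.5), 'lat vs chute', np.float64(1.6)) (array([620.6,  94. , 211.7]), 'lat vs tcp', np.float64(-13.9), 'lat vs chute', np.float64(-13.8)) (array([659.5,  90.9, 204.2]), 'lat vs tcp', np.float64(25.1), 'lat vs chute', np.float64(25.2)) (array([599.6,  95.7, 215.7]), 'lat vs tcp', np.float64(-35.0), 'lat vs chute', np.float64(-34.9))
0.85 240 259 196 218 249.0 207.59459459459458
tube_mid 0.78 [633.4  76.  163.9]
tube_foot 0.74 [630.   30.9 156.1]
tube_foot 0.51 [630.8  80.5 163.6]
[[251.6988355  207.45193866]
 [250.84542873 192.18358164]]
```

Run:
```python
from h import *
a=cv2.imread('pics/side5.png');x0,y0,f=215,165,8
g=cv2.resize(a[y0:y0+72,x0:x0+90],None,fx=f,fy=f,interpolation=cv2.INTER_CUBIC)
g=np.clip(g*1.4,0,255).astype(np.uint8)
def line(P,col,closed=False):
    u=((proj('side',np.array(P))-[x0,y0]+.5)*f-.5).round().astype(np.int32)
    cv2.polylines(g,[u.reshape(-1,1,2)],closed,col,1,cv2.LINE_AA)
wt=np.array([623,-48.5,90.]);d=np.array([.08,.9968,0]);n=np.array([.9968,-.08,0])
sl=np.array([*(d*np.cos(np.radians(22)))[:2],np.sin(np.radians(22))])
vd=np.array([-.17,.77,.61])
per=np.cross(sl,vd);per/=np.linalg.norm(per)
for s in(-18.5,18.5):
  for e in(-5,5):
    line([wt+n*s+per*e+d*30,wt+n*s+per*e+d*215+[0,0,185*.404]],(0,0,255))
t=np.array([633.7,83.4,151.3])
ax=np.array([*(d*np.cos(.14))[:2],np.sin(.14)]);up=np.cross(n,ax);up*=np.sign(up[2])
g0=t+[0,0,10]
foot=g0-ax*48
th=np.linspace(0,2*np.pi,40)
line([foot+ax*88+15*(np.cos(k)*n+np.sin(k)*up) for k in th],(0,255,0))
line([foot+ax*68+23*(np.cos(k)*n+np.sin(k)*up) for k in np.arange(6)*np.pi/3],(0,255,0),True)
for s in(-11,11): line([t+n*s+d*9.5,t+n*s+d*9.5+[0,0,50]],(255,0,0))
cv2.imwrite('pics/s5w.png',g)
```

```text
(no output)
```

View pics/s5w.png

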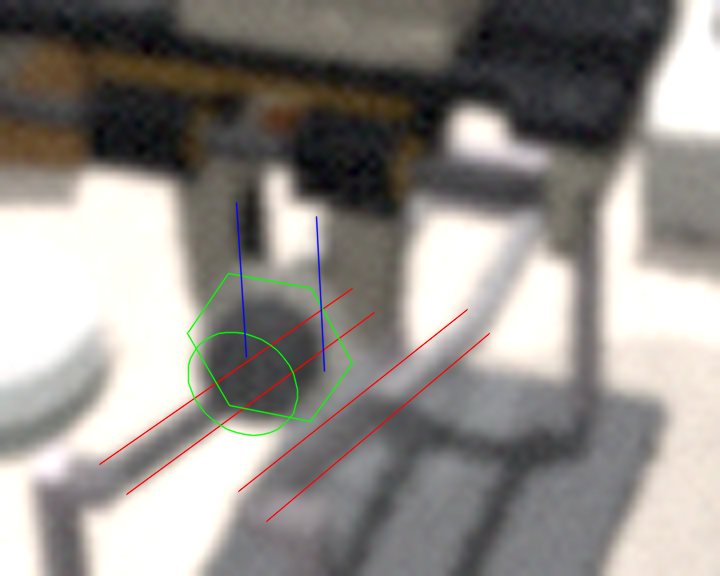

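Emit:
servo_tool([
  [0,0,0.02,0.04,0],
  [0,0,0,0,0],
  [1,0,0,0,0],
  [1,0,0,0,0],
  [1,0,0,0,0],
  [1,0,0,0,0],
  [1,0,0,0,0],
  [1,0,0,0,0],
])

```text
time: 13.05
tool_pos: [634.8, 83.3, 149.7]
tcp_rot: [3.142, -0.0, 1.492]
contact_force: [-0.3, 0.4, -0.2]
grip_width: 76.4
```

Run:
```python
from h import *
go([623,-49,104],85.4)
for c in('top','side'):
    im=save(c,c+'6.png')
    for l in['tube_mid','tube_foot']:
        r=bot.pinpoint(c,l)
        if r: print(c,l,r[0]['p'],w(c,r[0]['point']).round(1))
a=cv2.imread('pics/side6.png');cv2.imwrite('pics/s6z.png',cv2.resize(a[140:300,200:340],None,fx=4,fy=4,interpolation=cv2.INTER_CUBIC))
```

```text
t 13.05 at [634.8  83.3 149.7] [ 3.142 -0.     1.492] yaw 85.5 grip 76.4 F [-0.3  0.4 -0.2] q [0.01 0.62 1.29 0.   1.24 0.09]
total shares now x,y,z,spin [-2.657e+00 -2.700e-02  9.150e-01  1.000e-03]
after the turn x,y [-2.657 -0.023]
top tube_mid 0.57 [623.6  19.6  97.3]
top tube_foot 0.56 [ 4.276e+02 -6.990e+01  2.000e-01]
side tube_mid 0.5 [624.4 -23.2  83.2]
side tube_foot 0.54 [626.4 -27.4  38.7]
```

View pics/s6z.png

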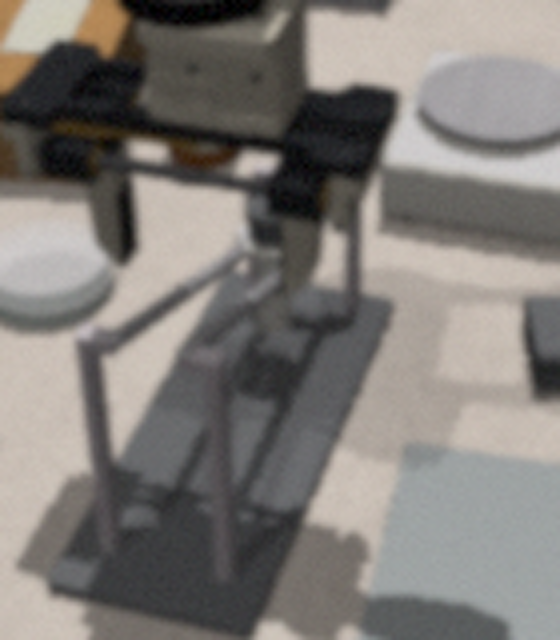

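Emit:
servo_tool([
  [1,0,0,-0.5,0],
  [1,0,0,-0.5,0],
  [1,0,0,-0.4,0],
  [1,0,0,0,0],
  [1,0,0,0,0],
])

```text
time: 13.98
tool_pos: [634.3, 83.3, 218.7]
tcp_rot: [-3.14, 0.0, 1.492]
contact_force: [0.2, 0.4, 0.4]
grip_width: 91.4
```

Run:
```python
from h import *
go([623,-49,104],85.4)
for c in('top','side'):
    im=save(c,c+'7.png')
    for l in['tube_mid','tube_foot']:
        r=bot.pinpoint(c,l)
        if r: print(c,l,r[0]['p'],w(c,r[0]['point']).round(1))
a=cv2.imread('pics/side7.png')[140:280,200:340];b=cv2.imread('pics/top7.png')[160:240,200:340]
cv2.imwrite('pics/s7z.png',cv2.resize(np.vstack([a,b]),None,fx=2.7,fy=2.7,interpolation=cv2.INTER_CUBIC))
```

```text
t 13.97 at [634.3  83.3 218.7] [-3.14   0.     1.492] yaw 85.5 grip 91.4 F [0.2 0.4 0.4] q [0.01 0.56 1.19 0.   1.39 0.09]
total shares now x,y,z,spin [-2.655e+00 -1.700e-02  2.293e+00  1.000e-03]
after the turn x,y [-2.655 -0.014]
top tube_mid 0.54 [623.9 -37.3  80.4]
side tube_mid 0.62 [625.5 -34.6  80.1]
side tube_foot 0.61 [626.6 -36.3  35.8]
```

View pics/s7z.png

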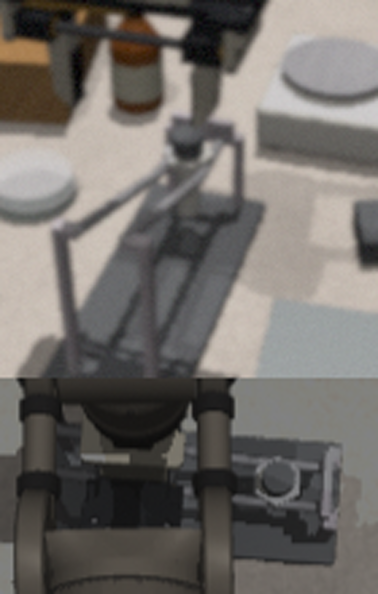

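Emit:
servo_tool([
  [1,0,0,0,0],
  [1,0,0,0,0],
  [1,0,0,0,0],
])

```text
time: 14.65
tool_pos: [634.8, 83.3, 219.8]
tcp_rot: [3.141, -0.0, 1.492]
contact_force: [0.2, 1.0, -0.4]
grip_width: 92.1
```

Run:
```python
from h import *
print(ray('top',(302.2-.3,197-.3),121))
for c in('top','side'):
    im=save(c,c+'8.png')
    for l in['tube_mid','tube_foot']:
        r=bot.pinpoint(c,l)
        if r: print(c,l,r[0]['p'],w(c,r[0]['point']).round(1))
b=cv2.imread('pics/top8.png')[170:230,270:340]
g=cv2.resize(b,None,fx=9,fy=9,interpolation=cv2.INTER_CUBIC)
g=np.clip(g*1.6,0,255).astype(np.uint8)
cv2.imwrite('pics/t8z.png',g)
```

```text
[623.90932653 -32.61194125 121.        ]
top tube_mid 0.67 [624.2 -33.9  78.8]
top tube_foot 0.43 [ 514.4 -271.1   69.8]
side tube_mid 0.77 [622.3 -32.1  78.3]
```

View pics/t8z.png

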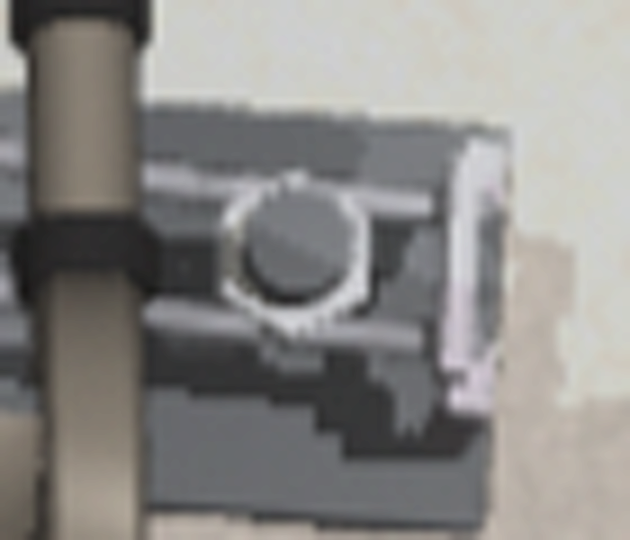

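Run:
```python
from h import *
print(ray('top',(302.8,196.8),121),ray('top',(302.3,197.8),101))
go([623.8,-33.5,104.5],85.4)
```

```text
[623.65915956 -34.77531034 121.        ] [624.94791454 -34.79437346 101.        ]
t 14.95 at [634.8  83.3 219.8] [ 3.142 -0.     1.492] yaw 85.5 grip 92.0 F [ 0.  -0.6  0.4] q [0.01 0.56 1.19 0.   1.39 0.09]
total shares now x,y,z,spin [-2.346e+00 -3.500e-02  2.305e+00  1.000e-03]
after the turn x,y [-2.346 -0.032]
```

Emit:
servo_tool([
  [1,-0.39,0,0,0],
  [1,-0.39,0,0,0],
  [1,-0.39,0,0,0],
  [1,-0.39,0,0,0],
  [1,-0.4,-0.03,0,0],
  [1,-0.4,0,0,0],
  [1,0,0,0.4,0],
  [1,0,0,0.4,0],
  [1,0,0,0.4,0],
  [1,0,0,0,0],
])

```text
time: 16.2
tool_pos: [623.0, -34.7, 158.2]
tcp_rot: [-3.138, -0.0, 1.492]
contact_force: [-0.6, 0.1, 0.0]
grip_width: 91.8
```

Run:
```python
from h import *
go([624,-34,104.5],85.4)
save('side','side9.png')
for l in['tube_mid','tube_foot']:
    r=bot.pinpoint('side',l)
    if r: print(l,r[0]['p'],w('side',r[0]['point']).round(1))
a=cv2.imread('pics/side9.png')[100:260,200:340]
cv2.imwrite('pics/s9z.png',cv2.resize(a,None,fx=4,fy=4,interpolation=cv2.INTER_CUBIC))
```

```text
t 16.2 at [623.  -34.7 158.2] [-3.138 -0.     1.492] yaw 85.5 grip 91.8 F [-0.6  0.1  0. ] q [-0.18  0.58  1.33  0.    1.24 -0.1 ]
total shares now x,y,z,spin [1.600e-02 1.800e-02 1.074e+00 1.000e-03]
after the turn x,y [0.016 0.018]
tube_mid 0.87 [625.  -34.3  81.8]
tube_foot 0.8 [625.4 -38.   35.1]
```

View pics/s9z.png

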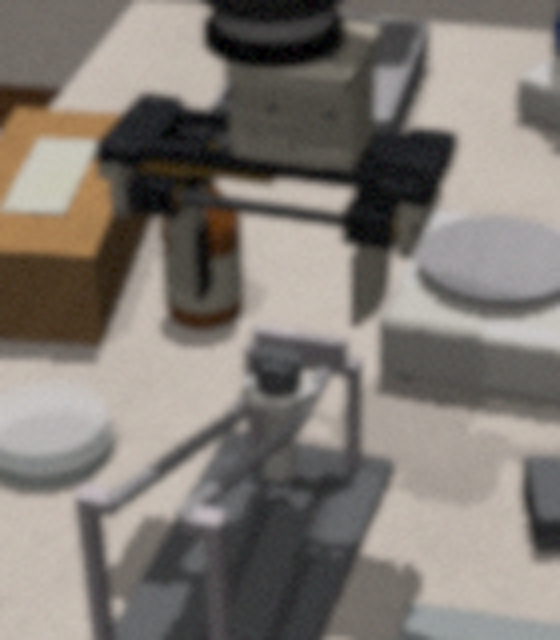

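Emit:
servo_tool([
  [1,0,0.02,0.35,0],
  [1,0,0,0.35,0],
  [1,0,0,0.25,0],
  [1,0,0,0.1,0],
  [1,0,0,0,0],
  [0,0,0,0,0],
  [0,0,0,0,0],
  [0,0,0,0,0],
  [0,0,0,0,0],
  [0,0,0,0,0],
  [0,0,0,0,0],
  [0,0,0,0,0],
  [0,0,0,0,0],
  [0,0,0,0,0],
])

```text
time: 18.1
tool_pos: [625.0, -34.3, 107.2]
tcp_rot: [3.142, -0.0, 1.492]
contact_force: [-0.0, 0.2, 0.3]
grip_width: 29.1
```

Run:
```python
from h import *
go([624,-34,104.5],85.4)
save('side','side10.png')
a=cv2.imread('pics/side10.png')[120:260,200:340]
cv2.imwrite('pics/s10z.png',cv2.resize(a,None,fx=4,fy=4,interpolation=cv2.INTER_CUBIC))
```

```text
t 18.1 at [625.  -34.3 107.2] [ 3.142 -0.     1.492] yaw 85.5 grip 29.1 F [-0.   0.2  0.3] q [-0.18  0.63  1.39  0.    1.12 -0.1 ]
total shares now x,y,z,spin [ 0.005 -0.02   0.054  0.001]
after the turn x,y [ 0.005 -0.02 ]
```

View pics/s10z.png

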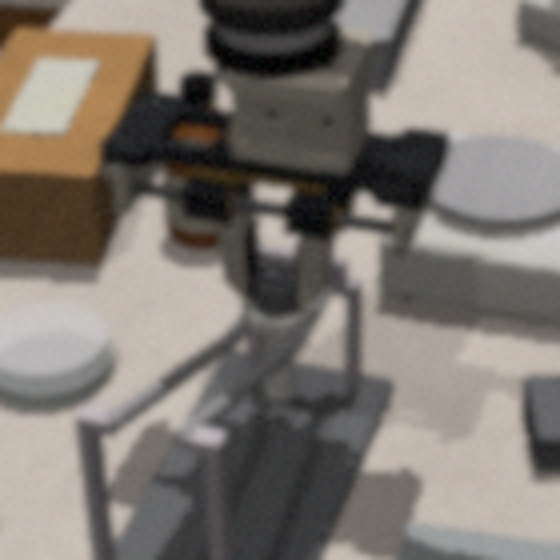

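Emit:
servo_tool([
  [0,0,0,-0.15,0],
  [0,0,0,-0.3,0],
  [0,0,0,-0.5,0],
  [0,0,0,-0.5,0],
  [0,0,0,-0.5,0],
  [0,0,0,-0.5,0],
  [0,0,0,-0.3,0],
  [0,0,0,-0.1,0],
  [0,0,0,0,0],
])

```text
time: 19.27
tool_pos: [624.8, -34.3, 249.5]
tcp_rot: [-3.141, -0.0, 1.492]
contact_force: [0.2, 0.8, -0.7]
grip_width: 29.0
```

Run:
```python
from h import *
go([516.5,-269.5,165],85.4)
save('side','side11.png')
for l in['tube_mid','tube_foot']:
    r=bot.pinpoint('side',l)
    if r: print(l,r[0]['p'],w('side',r[0]['point']).round(1))
a=cv2.imread('pics/side11.png')[60:260,200:400]
cv2.imwrite('pics/s11z.png',cv2.resize(a,None,fx=3,fy=3,interpolation=cv2.INTER_CUBIC))
```

```text
t 19.27 at [624.8 -34.3 249.5] [-3.141 -0.     1.492] yaw 85.5 grip 29.0 F [ 0.2  0.8 -0.7] q [-0.18  0.52  1.18  0.    1.44 -0.1 ]
total shares now x,y,z,spin [-4.860e+00 -1.789e+00  1.689e+00  1.000e-03]
after the turn x,y [-4.863 -1.782]
tube_mid 0.97 [625.9 -33.3 225.2]
```

View pics/s11z.png

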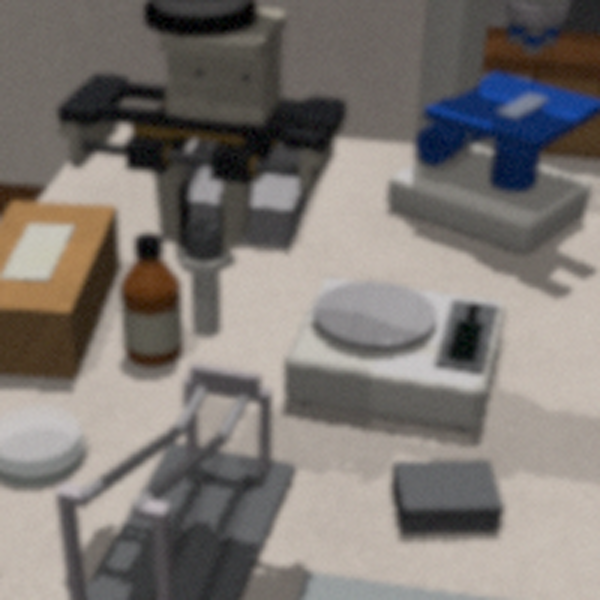

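Emit:
servo_tool([
  [0,-0.2,-0.075,0,0],
  [0,-0.4,-0.147,0,0],
  [0,-0.4,-0.147,0,0],
  [0,-0.4,-0.147,0,0],
  [0,-0.4,-0.147,0,0],
  [0,-0.4,-0.147,0,0],
  [0,-0.4,-0.147,0,0],
  [0,-0.4,-0.147,0,0],
  [0,-0.4,-0.147,0,0],
  [0,-0.4,-0.147,0,0],
  [0,-0.4,-0.147,0,0],
  [0,-0.4,-0.147,0,0],
  [0,-0.26,-0.093,0,0],
  [0,0,0,0.4,0],
  [0,0,0,0.5,0],
  [0,0,0,0.4,0],
  [0,0,0,0.3,0],
  [0,0,0,0.1,0],
  [0,0,0,0,0],
])

```text
time: 21.8
tool_pos: [517.0, -269.6, 164.8]
tcp_rot: [3.141, 0.0, 1.492]
contact_force: [0.4, 0.5, -0.8]
grip_width: 29.0
```

Run:
```python
from h import *
go([516.5,-269.5,145],85.4)
save('side','side12.png')
for l in['tube_mid','tube_foot','pan']:
    r=bot.pinpoint('side',l)
    if r: print(l,r[0]['p'],w('side',r[0]['point']).round(1))
a=cv2.imread('pics/side12.png')[80:220,260:400]
cv2.imwrite('pics/s12z.png',cv2.resize(a,None,fx=4,fy=4,interpolation=cv2.INTER_CUBIC))
```

```text
t 21.8 at [ 517.  -269.6  164.8] [3.141 0.    1.492] yaw 85.5 grip 29.0 F [ 0.4  0.5 -0.8] q [-0.61  0.5   1.45  0.    1.19 -0.53]
total shares now x,y,z,spin [ 0.002 -0.01   0.397  0.001]
after the turn x,y [ 0.002 -0.01 ]
tube_mid 0.81 [ 517.6 -269.4  137.3]
tube_foot 0.65 [ 517.7 -272.4   94.8]
pan 0.91 [ 513.5 -267.    72.2]
```

View pics/s12z.png

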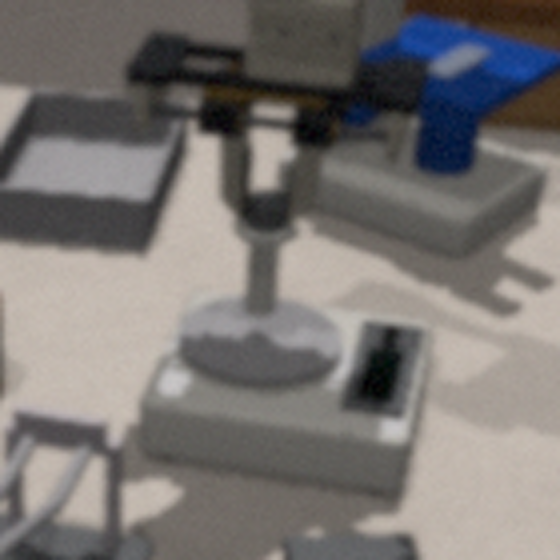

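Emit:
servo_tool([
  [0,0,0,0.16,0],
  [0,0,0,0.12,0],
  [0,0,0,0.05,0],
  [0,0,0,0.02,0],
  [0,0,0,0,0],
])

```text
time: 22.62
tool_pos: [516.9, -269.6, 147.2]
tcp_rot: [3.142, -0.0, 1.492]
contact_force: [0.7, 0.4, -0.1]
grip_width: 29.4
```

Emit:
servo_tool([
  [0,0,0,0.03,0],
  [0,0,0,0,0],
])

```text
time: 22.88
tool_pos: [516.8, -269.5, 145.7]
tcp_rot: [3.142, -0.0, 1.492]
contact_force: [0.1, -0.8, -1.1]
grip_width: 29.3
```

Emit:
servo_tool([
  [0,0,0,0.02,0],
  [0,0,0,0,0],
])

```text
time: 23.12
tool_pos: [516.8, -269.5, 144.6]
tcp_rot: [-3.142, -0.0, 1.492]
contact_force: [0.3, 0.2, -0.7]
grip_width: 29.0
```

Emit:
servo_tool([
  [0,0,0,0.02,0],
  [0,0,0,0,0],
])

```text
time: 23.38
tool_pos: [517.0, -269.7, 144.2]
tcp_rot: [3.141, 0.0, 1.492]
contact_force: [-0.8, 0.6, 3.6]
grip_width: 29.0
```

Run:
```python
from h import *
go([516.5,-269.5,145],85.4)
save('side','side13.png')
for l in['tube_mid','tube_foot','pan']:
    r=bot.pinpoint('side',l)
    if r: print(l,r[0]['p'],w('side',r[0]['point']).round(1))
a=cv2.imread('pics/side13.png')[110:190,280:370]
cv2.imwrite('pics/s13z.png',cv2.resize(a,None,fx=7,fy=7,interpolation=cv2.INTER_CUBIC))
```

```text
t 23.38 at [ 517.  -269.7  144.2] [3.141 0.    1.492] yaw 85.5 grip 29.0 F [-0.8  0.6  3.6] q [-0.61  0.52  1.48  0.    1.14 -0.53]
total shares now x,y,z,spin [ 0.002 -0.011 -0.016  0.001]
after the turn x,y [ 0.002 -0.011]
tube_mid 0.5 [ 513.9 -269.4  117. ]
tube_foot 0.8 [ 518.6 -273.5   71.3]
pan 0.68 [ 511.9 -266.7   73.1]
```

View pics/s13z.png

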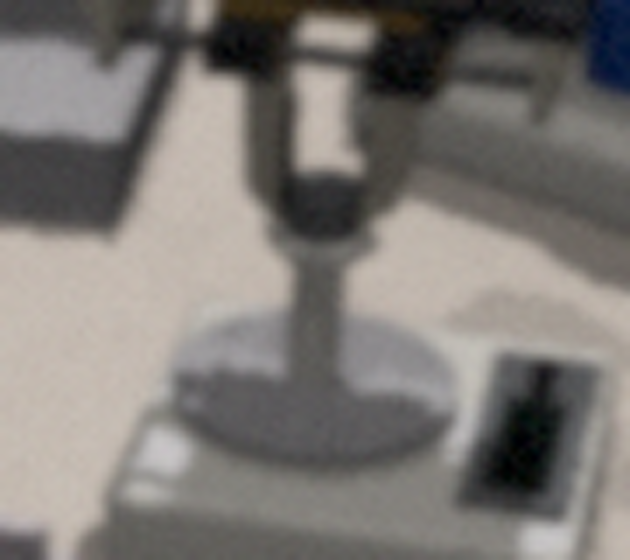

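Contact: the force is 3.6 N upward at a TCP height of 144.2 mm, which matches the predicted height. The foot sits at the pan's centre, so I'll release and lift.

Emit:
servo_tool([
  [0,0,0,0,0],
  [1,0,0,0,0],
  [1,0,0,0,0],
  [1,0,0,0,0],
  [1,0,0,0,0],
  [1,0,0,0,0],
  [1,0,0,0,0],
  [1,0,0,0,0],
  [1,0,0,-0.2,0],
  [1,0,0,-0.4,0],
  [1,0,0,-0.5,0],
  [1,0,0,-0.5,0],
  [1,0,0,-0.4,0],
  [1,0,0,0,0],
])

```text
time: 25.32
tool_pos: [517.6, -270.0, 245.9]
tcp_rot: [3.138, 0.002, 1.492]
contact_force: [0.6, 1.2, -1.0]
grip_width: 92.0
```

Run:
```python
from h import *
go([516.5,-269.5,145],85.4)
for c in('side','top'):
  save(c,c+'14.png')
  for l in['tube_mid','tube_foot','pan']:
    r=bot.pinpoint(c,l)
    if r: print(c,l,r[0]['p'],w(c,r[0]['point']).round(1))
a=cv2.imread('pics/side14.png')[80:200,270:390]
cv2.imwrite('pics/s14z.png',cv2.resize(a,None,fx=5,fy=5,interpolation=cv2.INTER_CUBIC))
```

```text
t 25.32 at [ 517.6 -270.   245.9] [3.138e+00 2.000e-03 1.492e+00] yaw 85.5 grip 92.0 F [ 0.6  1.2 -1. ] q [-0.61  0.44  1.33  0.    1.37 -0.53]
total shares now x,y,z,spin [ 8.000e-03 -2.300e-02  2.018e+00  1.000e-03]
after the turn x,y [ 0.008 -0.023]
side tube_mid 0.68 [ 515.1 -271.5  117.8]
side tube_foot 0.58 [ 516.1 -271.    73.6]
side pan 0.69 [ 512.8 -266.9   73.2]
top tube_mid 0.67 [635.3  80.7 134. ]
top tube_foot 0.49 [ 519.  -271.1   74.5]
top pan 0.63 [ 515.1 -271.5   71.6]
```

View pics/s14z.png

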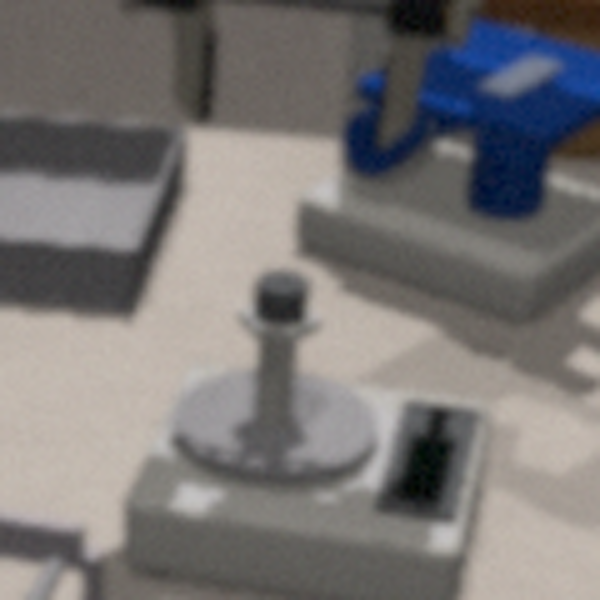

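The tube stands upright at the middle of the pan, with the gripper open and clear above it.

```bash
python3 -c "
from plant import bot
print(bot.close_job())"
```

```text
the job is handed in; nothing more can be done
None
```

The job is handed in at about 25.4 s of the 48 s allowed. `bot.close_job()` gives no verdict, so I can't confirm the pass.

**What was done:** I gripped the specimen tube by its body and let it go cap-uphill on the middle of the slope. It swung upright and slid down, then I lifted it by the cap, lowered it onto the pan until the pan pushed back with 3.6 N, opened the gripper and raised the arm clear.

**Last checks:** The final side picture shows the tube upright, cap up, in the middle of the pan. The networks put its foot within about 6 mm of the pan's centre, at the right height to within their error. The other objects were not re-measured at the end, but the arm never came near them.

**What disagreed:**
- **Before the release:** the side camera put the cap about 5 mm from where I expected it. The drop still worked.
- **At the low end:** the tube stopped about 15 mm uphill of chute_wait, at the limit of the usual spread but within the 30 mm the judging allows.
- **After the placing:** one network reading from the top camera put the tube's mid-point on the chute. It was a false report; the top camera's own foot reading and both side-camera readings put the tube on the pan.

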